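# Seat the sample bar in the corner of the four-point probe stand

### The job

Raise the lever on the probe head all the way so that the four-pin probe lifts clear and stays up, then take the long sample bar from the bench, lay it flat on the stand's base plate and slide it under the raised probe into the corner, flush against the back stop and the side stop at once. Finish while holding it there: keep hold of the bar and keep it pressed firmly, with ordinary hand pressure, against both stops so that I can bring the probe down on it and take the reading. Let nothing touch the delicate probe and leave the other things on the bench where they are.

Things in the scene. Friction and masses are not known exactly. Their poses are not given: they have to be found in the camera images.
- stand: four-point probe stand, fixed to the bench. Dark polished steel base plate (friction about 0.25), x -100 to +100, y -115 to +145 mm, its top at z +16 mm. A steel column 28 mm thick stands at x +12, y +118 mm, to z +150, and carries a grey arm towards -y with the probe head. Origin on the bench; its x axis points from the operator's side to the back stop, y to the side stop, z up.
- head_top (a point): centre of the top of the probe head, a grey 32 x 32 mm block that reaches from 74 to 110 mm above the bench, at stand x +12, y +45 mm, straight above the probe.
- back_stop: low white PTFE fence on the base plate, 10 (x) by 110 (y) by 10 mm high, along the stand's y. Origin: centre of its underside, on the plate. The bar goes against its -x face, 5 mm from the origin. Rigid and fairly slippery (friction about 0.2), yet a bar pressed hard on one stop can stick before it has slid home to the other.
- side_stop: low white PTFE fence on the base plate, square to the back stop, 36 (x) by 10 (y) by 10 mm high. Origin: centre of its underside, on the plate. The end of the bar goes against its -y face, 5 mm from the origin. Rigid and fairly slippery, like the back stop.
- home (a point): where the centre of the long bar is when it lies flat on the plate against both stops, its length along the stand's y; axes as the stand's (stand x +12, y 0, z +31 mm). The probe stands 45 mm from here towards the side stop, so to keep the gripper clear of the head hold the bar 20 to 40 mm from its middle on the half away from the side stop, above the fence.
- probe: delicate four-pin probe under the head: a white ceramic nose 15 mm thick on a steel spindle. Origin: its pin tips, 20 mm above the plate with the lever down (lower than the top of the bar, so they bar the way), 42 mm with the lever fully up. It rises 24.5 mm per rad of the lever.
- lever (a joint): angle of the lift lever (rad): 0 fully down, 0.9 fully up; it starts near 0. It stays where it is left; about 3 N at the knob moves it.
- knob (a point): centre of the black ball knob, 20 mm across, at the end of the lever, which points to the stand's -x. Knob 70 mm from the pivot, on a steel rod 7 mm thick; at lever 0 it hangs 0.35 rad below level, at 0.9 it stands 0.55 rad above level.
- lever_pivot (a point): pivot of the lever, on the front of the probe head, 94 mm above the bench; axis along the stand's y.
- bar_centre (a point): centre of the long sample bar (body bar), a plain rectangular aluminium bar 36 (x) by 130 (y) by 30 mm high, about 0.4 kg, loose, lying flat on the bench at the operator's right. Axes are the bar's, y along its length, z up; its yaw starts within 0.7 rad of the world axes.
- short_bar: bystander: a plain aluminium bar 36 (x) by 70 (y) by 30 mm high, on the bench. Origin: centre of its underside.
- disc: bystander: a plain aluminium disc 60 mm across, 22 mm high, on the bench. Origin: centre of its underside. The long bar, the short bar and the disc lie in any order.
- screwdriver: bystander: a screwdriver about 180 mm long lying on the bench between the robot and the stand; its x axis runs along it.
- terminal_box: bystander: a white terminal box 70 (x) by 110 (y) by 53 mm high on the bench. Origin: centre of its underside.
Things that resemble listed ones, but are neither listed nor needed, are in the scene too. Leave any blue or purple look-alike of the part that bears bar_centre alone.

How it is judged:
By the outcome, as a careful person would: the job done as asked, in the order asked, and still so for the second after the job is handed in, while the arm keeps its last pose, push and grip.
It also fails if it takes over 61 s, if anything falls off the work surface, if the arm or the gripper's body presses on something with over 40 N, if the wrist force passes 120 N, or if a joint passes its speed limit or range.

### The arm

A 6-joint arm with a two-finger parallel gripper is mounted at the origin on the work surface. World frame = base frame: x ahead of the robot, y to its left, z up, the work surface at z = 0. Lengths are in m, angles in rad, forces in N, time in s.
With the tool pointing down it reaches from about 0.35 to 0.975 m from the base axis. Payload 4.9 kg.
Tool frame: the origin (TCP) lies on the centre line of the jaws, within the pads' length; the fingertips stand 8 mm ahead of it and the grasp point (between the pads) lies 11 mm behind it; z points along the fingers, y is the direction in which the jaws open and shut (so a half turn about z gives the same grasp; the last joint's range is limited). The gripper opens to 85 mm and grips with 20 to 120 N. Pads are 22 mm wide; open, the fingers measure 114 mm over their backs; the gripper's body (76 mm by 85 mm) begins 54 mm behind the grasp point. The pads swing forward as they close: fully open they stand 13 mm farther back than shut.
Start: joints at [1.126, 0.053, 1.613, -0, 1.476, -0.119], TCP at [0.2, 0.592, 0.239] pointing down, gripper open.
Joint ranges: [-3.01, 3.01], [-1.01, 2.22], [0.06, 2.58], [-1.02, 4.17], [0.09, 2.62], [-3.14, 3.14]. Speed limits (rad/s): [2.57, 2.57, 3.14, 3.14, 3.14, 3.14].

### API

Orientations are given as a rotation vector (axis times angle).
In Python, from station import get_obs, get_image, calibration, finish_job gives the robot as it stands. The module is installed in compiled form; this text tells all that it offers.
- The arm moves only by the shell command python3 -m jog 'ROWS' [FORCE]. ROWS is JSON, a list of rows, each a list of 7 numbers: the shift along the tool's x, y, z in cm, then the turn, a rotation vector about the tool's x, y, z in rad, then the closure in counts, from 0 (fully open) to 255 (shut). In form: [[dx, dy, dz, ax, ay, az, jaw], ...]. A call has 1 to 8 rows; each row is the pose to reach, as a shift and turn from the pose measured when the call began, along the tool's axes at that moment; what a row does not reach only later rows make up. A row lasts 1/12 s, in which the tool goes at most 41.7 mm and 7.16 degrees, less where a joint would pass 70% of its speed; a pose out of reach is approached as far as the arm can. A call with a gripper value outside its range is refused whole. The fingers move at their own pace and stop on an object; FORCE is the grip in N (left out, the last holds). Time passes only in rows, so rows that repeat a pose let the fingers close. It gives the time, the measured TCP pose, the force and the opening at its end, in the units of the state.
- get_obs(): the state, without advancing time (a new reading comes with each control period).
- get_image(name): name is "side" or "top" or "wrist"; returns the picture (420x560x3 uint8, red, green, blue); there is no depth.
- calibration(name): a dict with "vfov" (degrees; the focal length in pixels is half the picture's height over the tangent of half this angle, whatever the lens; pixels are square), "cx", "cy" (the principal point, pixels), "R" (3x3) and "t" (3): a world point X has camera coordinates R X + t. Camera axes: x right, y down, z forward; pixel columns grow to the right and rows downward; lengths in m; the calibration is good to about 2 mm. The wrist camera is an equidistant fisheye: a pixel r from the principal point sees the ray r / f radians off the axis. A picture is of the moment at which its call begins: read the wrist's pose just before it. calibration takes no time and is no camera call; for the wrist camera it gives the pose at the moment of the call.
- finish_job(): hands the job in, once; it reports no verdict.
The state is a dict: "t": time; "q": joint angles; "dq": joint speeds; "effort": joint torques, N m; "tool_pos": TCP position; "tool_rot": TCP orientation; "contact_force": force on the tool from outside, world axes, zero at the start; "wrist_torque": the same for the moment, N m; "opening": finger opening in m.
Only numpy, scipy, OpenCV 4.12 (cv2) and the standard library are available. Lean on these libraries where they do the work, as an engineer would, in place of code of your own. Each camera call takes 0.05 s, during which the arm holds its last target. There are 200 camera calls.

## Working session

There is one attempt and no reset: what is moved stays moved. The work goes in short steps, Python scripts to look and compute and a shell command to move; the robot and the scene stay as the last step left them, time stands still between calls to the robot, and variables do not carry over. Pictures are saved under pics/ and viewed, about 8 in all and at most 12, crops included, and the job is handed in when it is done.

```bash
mkdir -p pics; cat > h.py <<'E'
import numpy as np, cv2
from station import get_obs,get_image,calibration,finish_job
from scipy.spatial.transform import Rotation as Ro
def snap(name,fn,scale=1.0,crop=None):
    c=calibration(name); im=get_image(name)
    np.save('pics/'+fn+'.npy',im); 
    o=im[:,:,::-1]
    if crop: o=o[crop[1]:crop[3],crop[0]:crop[2]]
    o=cv2.resize(np.ascontiguousarray(o),None,fx=scale,fy=scale,interpolation=cv2.INTER_CUBIC)
    cv2.imwrite('pics/'+fn+'.png',o); return im,c
def ray(c,u,v,fish=False):
    f=210/np.tan(np.radians(c['vfov'])/2); x=(u-c['cx'])/f; y=(v-c['cy'])/f
    if fish:
        r=np.hypot(x,y)+1e-12; d=np.array([x/r*np.sin(r),y/r*np.sin(r),np.cos(r)])
    else: d=np.array([x,y,1.])
    R=np.array(c['R']); t=np.array(c['t']); d=R.T@d
    return -R.T@t, d/np.linalg.norm(d)
def onz(c,u,v,z,fish=False):
    o,d=ray(c,u,v,fish); return o+d*(z-o[2])/d[2]
def proj(c,X):
    f=210/np.tan(np.radians(c['vfov'])/2); p=np.array(c['R'])@np.array(X)+np.array(c['t']); return p[0]/p[2]*f+c['cx'],p[1]/p[2]*f+c['cy']
def totool(X,o=None):
    o=o or get_obs(); return Ro.from_rotvec(o['tool_rot']).as_matrix().T@(np.array(X)-o['tool_pos'])*100
E
python3 - <<'E'
from h import *
for n in('top','side'):
    im,c=snap(n,n+'0',1.4); print(n,c)
o=get_obs();print(o)
E
```

```text
top {'vfov': 42.28460762176605, 'cx': 281.7531539928997, 'cy': 212.21943230931015, 'R': array([[-0.02871171, -0.99955841,  0.00765595],
       [-0.99468062,  0.02781194, -0.09918145],
       [ 0.09892473, -0.0104629 , -0.99503991]]), 't': array([-0.12868616,  0.53719726,  1.57636784])}
side {'vfov': 57.86409030965584, 'cx': 276.8044391161057, 'cy': 207.37151172140193, 'R': array([[ 0.76150208, -0.64812901, -0.0065855 ],
       [-0.49585825, -0.57599217, -0.64989047],
       [ 0.41741966,  0.49815842, -0.75999935]]), 't': array([-0.49643991,  0.23393722,  0.77742271])}
{'t': 0.1, 'q': array([ 1.12599258e+00,  5.33010899e-02,  1.61412349e+00,  3.49281563e-06,
        1.47598513e+00, -1.19009769e-01]), 'dq': array([-0.00012345, -0.00350741, -0.00346379,  0.00144151,  0.00062958,
       -0.00266686]), 'effort': array([ 1.22326837e-04, -3.94901991e+01, -3.71363604e+01, -1.69458153e-04,
        3.86038329e-03,  4.10906091e-05]), 'tool_pos': array([0.19981278, 0.59163924, 0.23819941]), 'tool_rot': array([-5.09413506e-01, -3.09949964e+00,  2.73959014e-03]), 'contact_force': array([-0.02540662,  0.87959184,  0.12718856]), 'wrist_torque': array([-0.01641259, -0.01608285, -0.05310157]), 'opening': 0.08562304495552629}
```

View pics/top0.png

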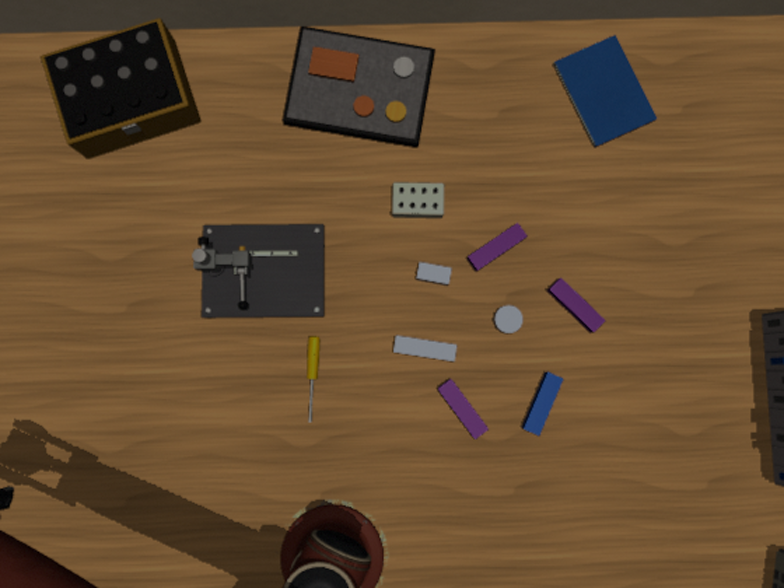

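View pics/side0.png

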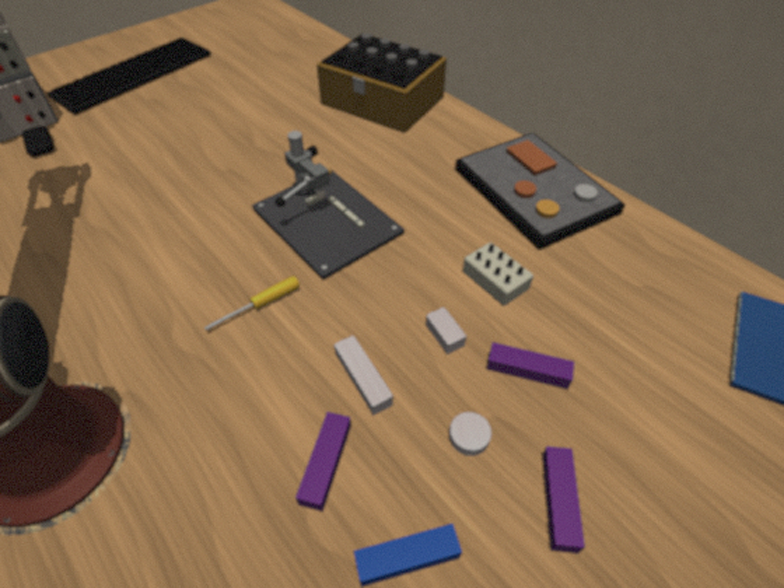

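The top view shows the stand at about (264,271), the knob at (243,305), the long bar at (425,349) and the short bar at (434,273), in 1.4x pixels. The side view shows the bar at (363,373) and the knob at (280,202). Next I'll measure them.

```bash
cat > m1.py <<'E'
from h import *
im=np.load('pics/top0.npy'); c=calibration('top'); cs=calibration('side')
hsv=cv2.cvtColor(im,cv2.COLOR_RGB2HSV)
def rect(mask,box,z,op=0):
    m=np.zeros(mask.shape,np.uint8); x0,y0,x1,y1=box; m[y0:y1,x0:x1]=mask[y0:y1,x0:x1]*255
    if op: m=cv2.morphologyEx(m,cv2.MORPH_CLOSE,np.ones((op,op)))
    k=max(cv2.findContours(m,0,1)[0],key=cv2.contourArea)
    p=np.array([onz(c,u,v,z)[:2] for u,v in k[:,0,:]])
    r=cv2.minAreaRect((p*1000).astype(np.float32)); return r,cv2.boxPoints(r)
print(hsv[250,304],hsv[200,200], im[195,172])
sat,val=hsv[:,:,1],hsv[:,:,2]
print('bar',rect((sat<60)&(val>110),(270,230,335,265),.03))
print('short',rect((sat<60)&(val>110),(290,180,330,210),.03))
print('disc',rect((sat<60)&(val>110),(345,210,380,245),.022))
print('plate',rect((sat<75)&(val<110),(135,150,245,235),.016,9))
yel=(hsv[:,:,0]<32)&(hsv[:,:,0]>22)&(sat>200)
print('box',rect((sat<70)&(val>130),(270,120,325,160),.053))
# fence
print('fence',rect((sat<60)&(val>130),(178,172,220,190),.026))
E
python3 m1.py
python3 - <<'E'
import cv2,numpy as np
a=np.load('pics/top0.npy')[150:235,135:240,::-1];b=np.load('pics/side0.npy')[85:200,175:295,::-1]
a=cv2.resize(a,(525*2//3*1,283*1)) if 0 else cv2.resize(a,None,fx=4,fy=4,interpolation=cv2.INTER_CUBIC);b=cv2.resize(b,None,fx=3,fy=3,interpolation=cv2.INTER_CUBIC)
h=max(len(a),len(b));pad=lambda i:cv2.copyMakeBorder(i,0,h-len(i),0,0,0)
cv2.imwrite('pics/zoom.png',np.clip(np.hstack([pad(a),pad(b)]).astype(float)*1.6,0,255).astype(np.uint8))
E
```

```text
[108  22 142] [170  16  49] [93 90 86]
bar (((425.0162048339844, -203.7212371826172), (128.26132202148438, 36.49515151977539), 79.63955688476562), array([[ 395.53287, -263.52466],
       [ 431.433  , -270.08795],
       [ 454.49954, -143.91782],
       [ 418.5994 , -137.35452]], dtype=float32))
short (((583.811767578125, -227.61172485351562), (69.28568267822266, 36.314640045166016), 78.0111312866211), array([[ 558.85443, -257.72726],
       [ 594.377  , -265.2706 ],
       [ 608.7691 , -197.49619],
       [ 573.2465 , -189.95285]], dtype=float32))
disc (((481.74462890625, -384.2504577636719), (56.430152893066406, 56.318973541259766), 88.37823486328125), array([[ 452.7979 , -411.65726],
       [ 509.0943 , -413.2512 ],
       [ 510.69135, -356.84366],
       [ 454.39496, -355.24973]], dtype=float32))
plate (((600.892333984375, 145.5279083251953), (274.7308654785156, 196.37664794921875), 89.14441680908203), array([[500.6638  ,   9.643967],
       [697.01855 ,   6.711624],
       [701.12085 , 281.41187 ],
       [504.7661  , 284.34418 ]], dtype=float32))
box (((740.1005859375, -199.01812744140625), (97.45161437988281, 59.96906661987305), 88.44890594482422), array([[ 708.8081 , -246.91446],
       [ 768.75525, -248.53772],
       [ 771.39307, -151.1218 ],
       [ 711.4459 , -149.49854]], dtype=float32))
fence (((635.9035034179688, 134.58949279785156), (29.694055557250977, 3.0009217262268066), 88.42475128173828), array([[633.9955 , 119.78932],
       [636.99524, 119.70683],
       [637.8115 , 149.38966],
       [634.81177, 149.47215]], dtype=float32))
```

View pics/zoom.png

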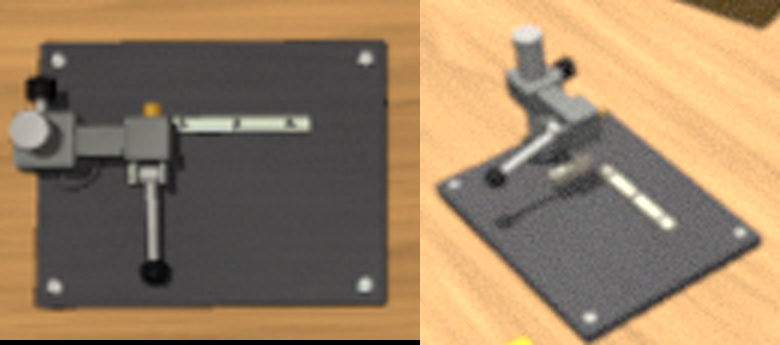

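The zoom shows the plate corners at (42,42), (387,40), (386,306) and (36,306), the knob at (155,271), and the back fence running from (175,124) to (310,124). In the side crop the knob is at (495,178).

```bash
python3 - <<'E'
from h import *
c=calibration('top');s=calibration('side')
T=lambda u,v:((u-1.5)/4+135,(v-1.5)/4+150); S=lambda u,v:((u-421)/3+175,(v-1)/3+85)
for n,p,z in [('FLc',(42,42),.016),('BR',(387,40),.016),('FR',(386,306),.016),('FL',(36,306),.016),('fenceR_front',(310,131),.026),('fenceL_front',(178,131),.026),('fenceR_back',(310,117),.026),('headc',(149,138),.11),('knob z.07',(155,271),.07)]:
    print(n,onz(c,*T(*p),z)*1000)
def tri(a,b):
    (o,d),(q,e)=a,b; A=np.stack([d,-e],1); k=np.linalg.lstsq(A,q-o,rcond=None)[0]; P,Q=o+k[0]*d,q+k[1]*e; print((P+Q)*500,np.linalg.norm(P-Q)*1000)
tri(ray(c,*T(155,271)),ray(s,*S(495,178)))
for p in [(439,187),(588,339),(760,242)]: print('side plate',onz(s,*S(*p),.016)*1000)
E
```

```text
FLc [702.70555864 260.79027411  16.        ]
BR [697.20219526   2.5809677   16.        ]
FR [497.23997745   7.22563568  16.        ]
FL [504.52597758 265.97690854  16.        ]
fenceR_front [628.22872731  60.19557936  26.        ]
fenceL_front [630.92103415 157.98009649  26.        ]
fenceR_back [638.73372134  60.02736183  26.        ]
headc [613.03327977 163.36911137 110.        ]
knob z.07 [522.91799147 167.59288565  70.        ]
[522.27101212 166.51168752  75.90386684] 0.18436733957529158
side plate [505.53924993 257.64094082  16.        ]
side plate [498.50037784   2.16162831  16.        ]
side plate [689.64647918  -3.64010085  16.        ]
```

```bash
cat >> h.py <<'E'
YAW=-0.0225; S0=np.array([.6001,.1191,0.])
def w(sx,sy,z): # stand mm -> world m
    return S0+Ro.from_euler('z',YAW).apply(np.array([sx,sy,z])/1000)
def row(X,yaw=None,tilt=None):
    """X world TCP; yaw: world angle of tool y axis (mod pi), tool down"""
    o=get_obs(); d=totool(X,o); R=Ro.from_rotvec(o['tool_rot'])
    a=np.zeros(3)
    if yaw is not None:
        y=R.as_matrix()[:,1]; cur=np.arctan2(y[1],y[0]); dl=(yaw-cur+np.pi/2)%np.pi-np.pi/2
        t=cur+dl; M=np.array([[np.sin(t),np.cos(t),0],[-np.cos(t),np.sin(t),0],[0,0,-1]]) # x=y×z
        a=(R.inv()*Ro.from_matrix(M)).as_rotvec()
    print('row',np.round(d,2),np.round(a,3),'tcp',np.round(o['tool_pos'],4),'F',np.round(o['contact_force'],1),'t',round(o['t'],2),'op',round(o['opening']*1000,1),'q6',round(o['q'][5],2))
E
python3 -c "
from h import *
row([.523,.167,.18],np.pi/2+YAW)"
```

```text
Traceback (most recent call last):
  File "h.py", line 34, in row
    a=(R.inv()*Ro.from_matrix(M)).as_rotvec()
               ~~~~~~~~~~~~~~^^^
  File "scipy/spatial/transform/_rotation.pyx", line 1143, in scipy.spatial.transform._rotation.Rotation.from_matrix
ValueError: Non-positive determinant (left-handed or null coordinate frame) in rotation matrix 0: [[ 0.99974689  0.0224981   0.        ]
 [-0.0224981   0.99974689  0.        ]
 [ 0.          0.         -1.        ]].
```

```bash
sed -i 's/\[\[np.sin(t),np.cos(t),0\],\[-np.cos(t),np.sin(t),0\]/[[-np.sin(t),np.cos(t),0],[np.cos(t),np.sin(t),0]/' h.py
python3 -c "
from h import *
row([.523,.167,.18],np.pi/2+YAW)"
```

```text
row [-44.21 -29.88   5.86] [-0.002 -0.    -0.303] tcp [0.1998 0.5916 0.2382] F [-0.   0.9  0.1] t 0.1 op 85.6 q6 -0.12
```

```bash
python3 -m jog '[[-15,-10,0,0,0,0,0],[-15,-10,0,0,0,-0.1,0],[-15,-10,0,0,0,-0.2,0],[-30,-20,2,0,0,-0.3,0],[-30,-20,2,0,0,-0.3,0],[-30,-20,3,0,0,-0.3,0],[-44.2,-29.9,4,0,0,-0.3,0],[-44.2,-29.9,4,0,0,-0.3,0]]'
python3 -c "
from h import *
row([.523,.167,.18],np.pi/2+YAW)"
```

```text
t: 0.77
tool_pos: [0.4021, 0.3262, 0.2168]
tool_rot: [-0.04, -3.14, 0.003]
contact_force: [1.6, 0.5, -0.2]
opening: 0.0854
row [-12.49 -15.6    3.69] [-0.002 -0.001 -0.003] tcp [0.4021 0.3262 0.2168] F [ 1.6  0.5 -0.2] t 0.77 op 85.4 q6 -1.01
```

```bash
python3 -m jog '[[-12.5,-15.6,3,0,0,0,0],[-12.5,-15.6,3,0,0,0,0],[-12.5,-15.6,3.6,0,0,0,0],[-12.5,-15.6,3.6,0,0,0,0],[-12.5,-15.6,3.6,0,0,0,0],[-12.5,-15.6,3.6,0,0,0,0],[-12.5,-15.6,3.6,0,0,0,0]]'
python3 -c "
from h import *
row([.523,.167,.18],np.pi/2+YAW)
im,c=snap('wrist','w1',1.4); print(c)"
```

```text
t: 1.35
tool_pos: [0.5233, 0.1652, 0.1797]
tool_rot: [-0.046, -3.137, 0.004]
contact_force: [-0.1, 1.1, 0.0]
opening: 0.0854
row [ 0.03  0.18 -0.03] [-0.002 -0.004 -0.007] tcp [0.5233 0.1652 0.1797] F [-0.1  1.1  0. ] t 1.35 op 85.4 q6 -1.37
{'vfov': 65.70646984690485, 'cx': 276.5690124238128, 'cy': 212.8479065281494, 'R': array([[ 0.02965531,  0.99955736, -0.00237432],
       [ 0.95866103, -0.0277693 ,  0.28319233],
       [ 0.28300104, -0.01067432, -0.9590602 ]]), 't': array([-0.18079287, -0.5163915 ,  0.17552067])}
```

View pics/w1.png

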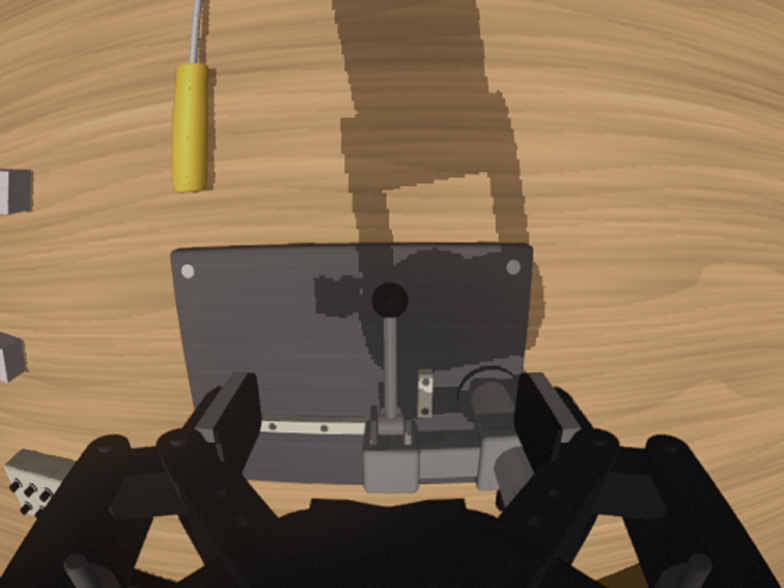

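The wrist view shows the knob at (390,300), the front plate corners at (172,250) and (532,246), the back stop from (262,421) to (365,424), and the side stop at (418–433, 370–416).

```bash
python3 - <<'E'
from h import *
c=calibration('wrist')
def P(n,u,v,z):
    X=onz(c,(u-.2)/1.4,(v-.2)/1.4,z,True); print(n,np.round(X*1000,1),'stand',np.round(Ro.from_euler('z',-YAW).apply(X-S0)*1000,1))
P('knob',390,300,.072);P('FR',172,252,.016);P('FL',532,247,.016)
P('bs a',263,421,.026);P('bs b',365,424,.026);P('ss front',418,371,.026);P('ss back',418,416,.026);P('ss r',433,371,.026)
P('headtop L',364,450,.11);P('headtop R',418,448,.11);P('ht back',390,491,.11)
P('screw',188,272,.016);P('screwL',514,267,.016)
row(w(-75.5,46,.0),0)
E
```

```text
knob [523.1 168.2  72. ] stand [-78.   47.4  72. ]
FR [499.7  12.1  16. ] stand [ -97.9 -109.2   16. ]
FL [504.7 266.5  16. ] stand [-98.7 145.2  16. ]
bs a [630.4  69.1  26. ] stand [ 31.4 -49.3  26. ]
bs b [632.5 147.   26. ] stand [31.7 28.6 26. ]
ss front [589.5 186.3  26. ] stand [-12.1  66.9  26. ]
ss back [626.5 186.3  26. ] stand [24.9 67.8 26. ]
ss r [589.9 196.9  26. ] stand [-12.   77.5  26. ]
headtop L [596.4 152.1 110. ] stand [ -4.4  32.9 110. ]
headtop R [595.9 181.4 110. ] stand [ -5.6  62.2 110. ]
ht back [626.6 165.5 110. ] stand [ 25.4  46.9 110. ]
screw [515.1  23.3  16. ] stand [-82.8 -97.7  16. ]
screwL [518.6 254.   16. ] stand [-84.5 133.   16. ]
row [-0.33  0.08 18.02] [-4.000e-03 -1.000e-03  1.544e+00] tcp [0.5229 0.1664 0.1802] F [ 0.1  0.4 -1.2] t 1.4 op 85.3 q6 -1.37
```

```bash
sed -i 's/S0=np.array(\[.6001,.1191,0.\])/S0=np.array([.6012,.121,0.])/' h.py
python3 -m jog '[[0,0.2,4,0,0,0,0],[0,0.2,8,0,0,0,0],[0,0.2,11.9,0,0,0,0],[0,0.2,11.9,0,0,0,0],[0,0.2,11.9,0,0,0,100],[0,0.2,11.9,0,0,0,150]]' 20
python3 -m jog '[[0,0,0,0,0,0,255],[0,0,0,0,0,0,255],[0,0,0,0,0,0,255],[0,0,0,0,0,0,255],[0,0,0,0,0,0,255],[0,0,0,0,0,0,255]]' 20
python3 -c "
from h import *
row([.523,.168,.061],np.pi/2+YAW)
snap('wrist','w2',1.0)"
```

```text
t: 1.9
tool_pos: [0.5237, 0.1693, 0.0635]
tool_rot: [-0.041, -3.141, 0.002]
contact_force: [0.2, -0.1, 1.5]
opening: 0.0641
t: 2.4
tool_pos: [0.5258, 0.1665, 0.0656]
tool_rot: [0.039, 3.137, -0.011]
contact_force: [2.6, -10.8, 2.8]
opening: 0.0182
row [0.29 0.14 0.46] [-0.007  0.005 -0.003] tcp [0.5258 0.1665 0.0656] F [  2.6 -10.8   2.8] t 2.4 op 18.2 q6 -1.37
```

View pics/w2.png

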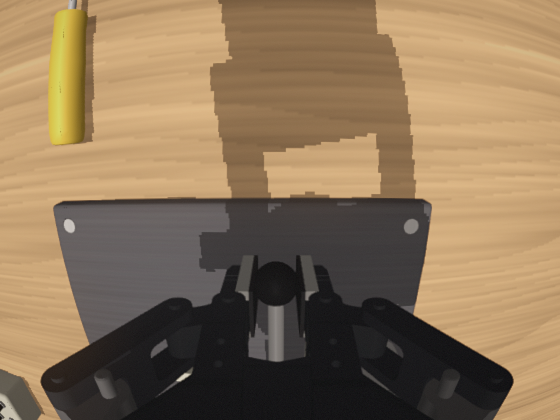

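The knob sits between the pads near (276,284), and the opening is 18 mm. Now I'll raise it along the arc.

```bash

python3 -m jog '[[0.28,0.1,-1.0,0,0,0,255],[0.42,0.1,-2.4,0,0,0,255],[0.28,0.1,-3.8,0,0,0,255],[0,0.1,-4.7,0,0,0,255],[-0.3,0.1,-5.5,0,0,0,255],[-0.6,0.1,-6.1,0,0,0,255],[-0.8,0.1,-6.7,0,0,0,255],[-0.8,0.1,-6.9,0,0,0,255]]' 20
python3 -c "
from h import *
row([.53,.168,.121],np.pi/2+YAW)
c=calibration('wrist');im,_=snap('wrist','w3',1.0)
"
```

```text
t: 3.12
tool_pos: [0.532, 0.1661, 0.1312]
tool_rot: [0.04, 3.14, -0.016]
contact_force: [8.3, -4.6, -25.0]
opening: 0.0177
row [0.2  0.19 1.02] [-0.01   0.001 -0.003] tcp [0.532  0.1661 0.1312] F [  8.3  -4.6 -25. ] t 3.12 op 17.7 q6 -1.37
```

View pics/w3.png

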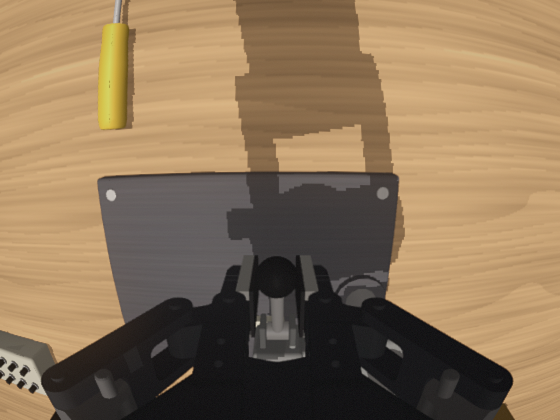

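The lever is at its upper stop (25 N downward reaction). I'll relax, release and back off upward.

```bash

python3 -m jog '[[0,0,0.3,0,0,0,255],[0,0,0.3,0,0,0,200],[0,0,0.3,0,0,0,100],[0,0,0.3,0,0,0,0],[0,0,0.3,0,0,0,0],[0,0,0.3,0,0,0,0]]' 20
python3 -m jog '[[0,0,-2,0,0,0,0],[0,0,-5,0,0,0,0],[1,0,-9,0,0,0,0],[2,0,-9,0,0,0,0],[2,0,-9,0,0,0,0]]'
python3 - <<'E'
from h import *
b=np.array([.425,-.2037]); row([*b,.15],np.radians(-79.64+180+0)+0)
a=np.array([454.5-431.4,-143.9+270.1]); print('bar long dir',np.degrees(np.arctan2(a[1],a[0])))
row([*b,.15],np.radians(79.64)-np.pi/2)
i1,c=snap('wrist','w4',1.0); i2,c2=snap('side','s4',1.0)
z=cv2.resize(i2[85:200,175:295,::-1],None,fx=3.65,fy=3.65,interpolation=cv2.INTER_CUBIC)[:420]
cv2.imwrite('pics/both4.png',np.hstack([cv2.resize(i1[:,:,::-1],(360,270)),np.clip(z[:270*1+150]*1.5,0,255).astype(np.uint8)[:270]]) if 0 else np.clip(z*1.5,0,255).astype(np.uint8))
E
```

```text
t: 3.67
tool_pos: [0.5328, 0.1664, 0.1291]
tool_rot: [0.04, 3.138, -0.015]
contact_force: [-0.5, 0.6, 0.2]
opening: 0.0658
t: 4.08
tool_pos: [0.5136, 0.1684, 0.2233]
tool_rot: [0.039, 3.13, -0.012]
contact_force: [-0.4, 0.6, -0.4]
opening: 0.0853
row [  8.01 -37.36   7.53] [-0.009  0.01  -0.206] tcp [0.5136 0.1684 0.2233] F [-0.4  0.6 -0.4] t 4.08 op 85.3 q6 -1.36
bar long dir 79.62724863750293
row [  8.01 -37.36   7.53] [-0.014  0.004 -1.415] tcp [0.5136 0.1684 0.2233] F [-0.4  0.6 -0.4] t 4.08 op 85.3 q6 -1.36
```

View pics/w4.png

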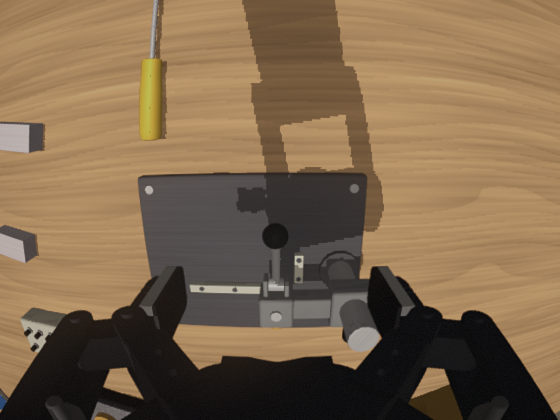

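The knob is at (275,236). I'll check the lever angle by casting its ray onto the expected z, and work out the bar grasp.

```bash
python3 - <<'E'
from h import *
c=calibration('wrist')
for z in(.1306,.120): print(onz(c,275,236,z,True))
# top view check
im,ct=snap('top','t4'); cs=calibration('side')
s=np.load('pics/s4.npy')
for a in (.0,.45,.8,.9):
    p=w(-7.5-0.07e3*np.cos(a-.35)-0,47.3,0); p[2]=.094+.07*np.sin(a-.35); p=p
    print(a,p,proj(cs,p))
g=cv2.cvtColor(s,cv2.COLOR_RGB2GRAY); r=g[120:150,190:225]; m=(r<45).astype(np.uint8)
n,l,st,ce=cv2.connectedComponentsWithStats(m); print([(st[i][4],ce[i]+[190,120]) for i in range(1,n) if st[i][4]>8])
E
```

```text
[0.52405328 0.16613558 0.1306    ]
[0.52811943 0.16587583 0.12      ]
0.0 [0.52902661 0.16993615 0.06999715] (np.float64(201.4694332127051), np.float64(144.00131695507184))
0.45 [0.5251334  0.17002376 0.10098834] (np.float64(198.3646683507855), np.float64(135.5098233302719))
0.8 [0.53175072 0.16987485 0.12444759] (np.float64(199.07693024845568), np.float64(127.32918320228737))
0.9 [0.53510445 0.16979938 0.13058811] (np.float64(199.8036317253996), np.float64(124.89960699387831))
[(np.int32(20), array([198.75, 127.25])), (np.int32(21), array([221.47619048, 136.14285714])), (np.int32(168), array([203.20238095, 145.2202381 ]))]
```

```bash
python3 - <<'E'
from h import *
c=calibration('wrist');cs=calibration('side');ct=calibration('top')
def tri(a,b):
    (o,d),(q,e)=a,b; A=np.stack([d,-e],1); k=np.linalg.lstsq(A,q-o,rcond=None)[0]; P,Q=o+k[0]*d,q+k[1]*e; print((P+Q)*500,np.linalg.norm(P-Q)*1000)
im=np.load('pics/w4.npy');g=cv2.cvtColor(im,cv2.COLOR_RGB2GRAY)
n,l,st,ce=cv2.connectedComponentsWithStats((g[215:260,255:295]<22).astype(np.uint8)); print([(st[i],ce[i]+[255,215]) for i in range(1,n) if st[i][4]>30])
for dv in (126.3,127.3,128): tri(ray(c,275.4,236,True),ray(cs,199,dv))
a=np.load('pics/side0.npy')[110:160,185:235,::-1];b=np.load('pics/s4.npy')[110:160,185:235,::-1];t=np.load('pics/t4.npy')[180:230,150:200,::-1]
cv2.imwrite('pics/cmp.png',np.clip(cv2.resize(np.hstack([a,b,t]),None,fx=5,fy=5,interpolation=cv2.INTER_CUBIC)*1.6,0,255).astype(np.uint8))
E
```

```text
[(array([  8,   9,  25,  17, 132], dtype=int32), array([276.43181818, 230.06060606]))]
[526.78210462 165.71170674 130.24333601] 6.615739152187129
[527.03088639 165.77859223 127.45082556] 5.069621819547158
[527.20423081 165.82381864 125.49155794] 3.983162126561458
```

View pics/cmp.png

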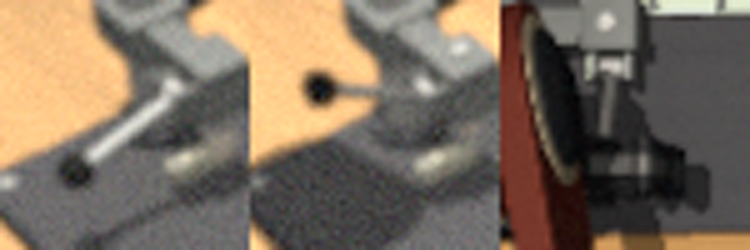

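By pixel comparison the knob, now at (199,127.6) in the side view, is at about 0.8 rad. I think relaxing before the release pulled it back a little, so I'll regrip, lift to the stop and release without relaxing.

```bash

python3 -m jog '[[-1.5,0,3.5,0,0,0,0],[-1.5,0,7,0,0,0,0],[-1.5,0,10.1,0,0,0,60],[-1.5,0,10.1,0,0,0,120],[-1.5,0,10.1,0,0,0,180],[-1.5,0,10.1,0,0,0,255],[-1.5,0,10.1,0,0,0,255],[-1.5,0,10.1,0,0,0,255]]' 20
python3 -m jog '[[0,0,0,0,0,0,255],[0,0,0,0,0,0,255],[-0.1,0,-0.2,0,0,0,255],[-0.2,0,-0.4,0,0,0,255],[-0.3,0,-0.6,0,0,0,255],[-0.4,0,-0.8,0,0,0,255],[-0.4,0,-0.9,0,0,0,255],[-0.4,0,-0.9,0,0,0,255]]' 25
```

```text
t: 4.9
tool_pos: [0.529, 0.166, 0.1199]
tool_rot: [0.039, 3.134, -0.017]
contact_force: [-0.0, -1.9, 2.5]
opening: 0.0185
t: 5.57
tool_pos: [0.5308, 0.1658, 0.1236]
tool_rot: [0.04, 3.14, -0.017]
contact_force: [7.1, 1.0, -25.3]
opening: 0.0179
```

```bash

python3 -m jog '[[0,0,-0.25,0,0,0,255],[0,0,-0.25,0,0,0,220],[0,0,-0.25,0,0,0,120],[0,0,-0.25,0,0,0,0],[0,0,-0.25,0,0,0,0],[0,0,-0.25,0,0,0,0],[0,0,-3,0,0,0,0],[1,0,-6,0,0,0,0]]' 20
python3 -m jog '[[0.5,0,-3,0,0,0,0],[0.5,0,-3,0,0,0,0]]'
python3 - <<'E'
from h import *
s,cs=snap('side','s5')
b=s[110:160,185:235,::-1]
g=cv2.cvtColor(s,cv2.COLOR_RGB2GRAY)[115:140,190:212]; g0=cv2.cvtColor(np.load('pics/s4.npy'),cv2.COLOR_RGB2GRAY)[115:140,190:212]; gi=cv2.cvtColor(np.load('pics/side0.npy'),cv2.COLOR_RGB2GRAY)[132:157,190:212]
for q in(gi,g0,g):
    wgt=np.clip(60-q.astype(float),0,30); Y,X=np.mgrid[:25,:22]; m=(X-10)**2+(Y-12)**2<49; wgt*=m; print((wgt*X).sum()/wgt.sum()+190,(wgt*Y).sum()/wgt.sum())
a=.9
row([.425,-.2037,.15],np.radians(79.64)-np.pi/2)
cv2.imwrite('pics/k5.png',np.clip(cv2.resize(np.hstack([np.load('pics/s4.npy')[110:160,185:235,::-1],b]),None,fx=6,fy=6,interpolation=cv2.INTER_CUBIC)*1.6,0,255).astype(np.uint8))
E
```

```text
t: 6.23
tool_pos: [0.52, 0.1664, 0.1828]
tool_rot: [-0.04, -3.139, 0.018]
contact_force: [0.8, -0.1, 1.2]
opening: 0.0851
t: 6.4
tool_pos: [0.5181, 0.1678, 0.2214]
tool_rot: [0.04, 3.131, -0.014]
contact_force: [1.0, 0.2, 1.6]
opening: 0.0855
199.58207452165155 12.07754279959718
198.70928462709284 12.280060882800608
199.0898379970545 11.141384388807069
row [  8.34 -37.28   7.15] [-1.300e-02 -1.000e-03 -1.415e+00] tcp [0.5174 0.1676 0.2185] F [ 0.1 -0.1  0.4] t 6.45 op 85.4 q6 -1.36
```

View pics/k5.png

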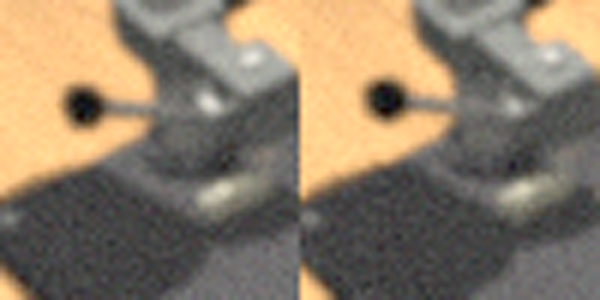

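The knob is about 1.1 px (0.05 rad) higher and reached the stop at 25 N, so the lever is fully up. Now I'll go to the bar.

```bash
python3 - <<'E'
from h import *
o=get_obs();X=[.4196,-.2332,.15]
d=totool(X,o);print(np.round(d,1))
print(o['q'])
E
```

```text
[  8.8 -40.2   7.2]
[ 0.18184201 -0.13071661  1.82610954 -0.01104247  1.44078274 -1.36208321]
```

```bash

python3 -m jog '[[8.8,-40.2,2,0,0,1.73,0],[8.8,-40.2,2,0,0,1.73,0],[8.8,-40.2,2,0,0,1.73,0],[8.8,-40.2,2,0,0,1.73,0],[8.8,-40.2,2,0,0,1.73,0],[8.8,-40.2,2,0,0,1.73,0],[8.8,-40.2,2,0,0,1.73,0],[8.8,-40.2,4,0,0,1.73,0]]' 
python3 -c "
from h import *
row([.4196,-.2332,.15],np.radians(79.63)-np.pi/2);print(get_obs()['q'])"
```

```text
t: 7.12
tool_pos: [0.4372, -0.1585, 0.1979]
tool_rot: [1.545, 2.724, -0.009]
contact_force: [1.5, -0.3, 0.3]
opening: 0.0853
row [-5.45 -5.35  4.85] [0.004 0.011 0.72 ] tcp [ 0.4372 -0.1585  0.1979] F [ 1.5 -0.3  0.3] t 7.12 op 85.3 q6 -1.04
[-0.50458482 -0.3242666   2.02312229 -0.00583872  1.4333889  -1.04269321]
```

```bash

python3 -m jog '[[-5.4,-5.3,4.8,0,0,0.72,0],[-5.4,-5.3,4.8,0,0,0.72,0],[-5.4,-5.3,4.8,0,0,0.72,0],[-5.4,-5.3,4.8,0,0,0.72,0],[-5.4,-5.3,4.8,0,0,0.72,0],[-5.4,-5.3,4.8,0,0,0.72,0],[-5.4,-5.3,4.8,0,0,0.72,0],[-5.4,-5.3,4.8,0,0,0.72,0]]' 
python3 - <<'E'
from h import *
row([.4196,-.2332,.15],np.radians(79.63)-np.pi/2);print(get_obs()['q'])
im,c=snap('wrist','w6',1.0)
E
```

```text
t: 7.78
tool_pos: [0.4195, -0.2323, 0.15]
tool_rot: [2.403, 2.008, -0.003]
contact_force: [-0.2, -0.5, -0.6]
opening: 0.0852
row [-0.08  0.03 -0.  ] [0.006 0.008 0.002] tcp [ 0.4195 -0.2323  0.15  ] F [-0.2 -0.5 -0.6] t 7.78 op 85.2 q6 -0.48
[-0.65876103 -0.23964134  2.03784125 -0.00438743  1.33418339 -0.47922459]
```

View pics/w6.png

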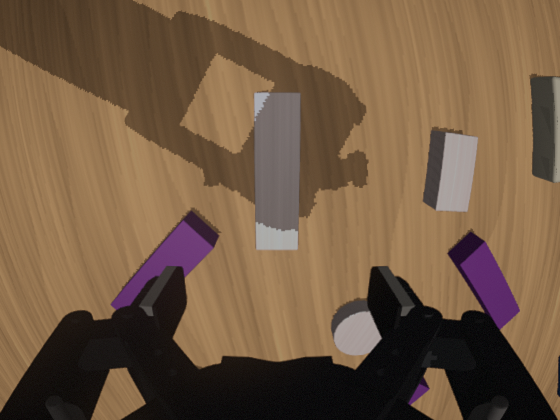

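The view shows the long bar at (256–300, 93–249), a purple bar with its upper corner at (217,240), and the disc at (355,328). I'll convert these to tool coordinates and check finger clearance.

```bash
python3 - <<'E'
from h import *
c=calibration('wrist')
for n,u,v,z in [('bar tl',255,93,.03),('bar tr',300,93,.03),('bar br',299,249,.03),('bar bl',256,249,.03),('pur r',217,237,.03),('pur t',193,212,.03),('pur bl',114,303,.03),('disc l',333,325,.022),('disc top',352,303,.022)]:
    X=onz(c,u,v,z,True); print(n,np.round(X*1000,1),np.round(totool(X),2))
E
```

```text
bar tl [ 420.4 -138.5   30. ] [ 9.35 -1.67 11.93]
bar tr [ 454.3 -144.6   30. ] [ 9.35  1.78 11.95]
bar br [ 432.5 -271.    30. ] [-3.48  1.89 12.06]
bar bl [ 396.6 -264.4   30. ] [-3.47 -1.77 12.03]
pur r [ 366.1 -247.9   30. ] [-2.38 -5.06 12.  ]
pur t [ 351.2 -222.6   30. ] [-0.16 -6.98 11.97]
pur bl [ 240.7 -300.2   30. ] [ -9.76 -16.48  11.99]
disc l [ 453.7 -363.9   22. ] [-12.24   5.62  12.95]
disc top [ 474.8 -341.5   22. ] [-9.66  7.29 12.94]
```

```bash

python3 -m jog '[[0.4,0.06,3,0,0,0,80],[0.4,0.06,6,0,0,0,80],[0.4,0.06,9,0,0,0,80],[0.4,0.06,11.5,0,0,0,80],[0.4,0.06,13.2,0,0,0,80],[0.4,0.06,13.2,0,0,0,80],[0.4,0.06,13.2,0,0,0,130],[0.4,0.06,13.2,0,0,0,200]]' 80
python3 -m jog '[[0,0,0,0,0,0,200],[0,0,0,0,0,0,255],[0,0,0,0,0,0,255],[0,0,0,0,0,0,255]]' 80
python3 -c "
from h import *
row([.425,-.228,.018],None)"
```

```text
t: 8.5
tool_pos: [0.4222, -0.2302, 0.0194]
tool_rot: [2.401, 2.008, -0.003]
contact_force: [4.4, 1.6, 12.2]
opening: 0.036
t: 8.83
tool_pos: [0.4224, -0.2303, 0.0198]
tool_rot: [2.4, 2.008, -0.003]
contact_force: [0.0, -0.6, -2.6]
opening: 0.0344
row [0.28 0.21 0.18] [0. 0. 0.] tcp [ 0.4224 -0.2303  0.0198] F [ 0.  -0.6 -2.6] t 8.83 op 34.4 q6 -0.47
```

```bash
python3 -c "
from h import *
row(w(4,-102,100),YAW); print(w(4,-102,100))"
python3 -m jog '[[0,0,-2,0,0,0,255],[0,0,-5,0,0,0,255],[0,0,-8,0,0,0,255],[0,0,-8,0,0,0,255]]' 80
python3 -c "
from h import *
row(w(4,-102,100),YAW)"
```

```text
row [27.64 13.44 -8.17] [ 0.008  0.01  -0.155] tcp [ 0.4224 -0.2303  0.0198] F [ 0.  -0.6 -2.6] t 8.83 op 34.4 q6 -0.47
[0.60290418 0.01893583 0.1       ]
t: 9.17
tool_pos: [0.4253, -0.232, 0.1065]
tool_rot: [2.391, 2.001, 0.001]
contact_force: [1.6, -1.0, -3.0]
opening: 0.0343
row [27.84 13.04  0.48] [ 0.018  0.016 -0.155] tcp [ 0.4253 -0.232   0.1065] F [ 1.6 -1.  -3. ] t 9.17 op 34.3 q6 -0.47
```

```bash

python3 -m jog '[[27.8,13,0,0,0,-0.155,255],[27.8,13,0,0,0,-0.155,255],[27.8,13,0,0,0,-0.155,255],[27.8,13,0,0,0,-0.155,255],[27.8,13,0,0,0,-0.155,255],[27.8,13,0,0,0,-0.155,255],[27.8,13,0,0,0,-0.155,255],[27.8,13,0,0,0,-0.155,255]]' 80
python3 -m jog '[[0,0,0,0,0,0,255],[0,0,0,0,0,0,255]]'
python3 -c "
from h import *
row(w(4,-102,100),YAW)"
```

```text
t: 9.83
tool_pos: [0.6041, 0.023, 0.1039]
tool_rot: [2.226, 2.184, 0.002]
contact_force: [-0.5, -0.3, -3.7]
opening: 0.0342
t: 10.0
tool_pos: [0.6034, 0.0238, 0.1023]
tool_rot: [2.225, 2.188, -0.001]
contact_force: [-0.1, -0.4, -4.2]
opening: 0.0344
row [-0.49 -0.05  0.24] [0.015 0.016 0.006] tcp [0.6034 0.0238 0.1023] F [-0.1 -0.4 -4.2] t 10.0 op 34.4 q6 -0.06
```

```bash

python3 -m jog '[[-0.5,0,2,0.015,0.016,0.006,255],[-0.5,0,4,0.015,0.016,0.006,255],[-0.5,0,5.3,0.015,0.016,0.006,255],[-0.5,0,5.8,0.015,0.016,0.006,255],[-0.5,0,6.1,0.015,0.016,0.006,255],[-0.5,0,6.1,0.015,0.016,0.006,255]]' 80
python3 -c "
from h import *
row(w(4,-102,36),YAW)
snap('wrist','w7',1.0)"
```

```text
t: 10.5
tool_pos: [0.6036, 0.0173, 0.041]
tool_rot: [-2.246, -2.194, 0.001]
contact_force: [-0.4, 0.4, -3.7]
opening: 0.0343
row [ 0.16 -0.07  0.5 ] [-0.001 -0.    -0.001] tcp [0.6036 0.0173 0.041 ] F [-0.4  0.4 -3.7] t 10.5 op 34.3 q6 -0.07
```

View pics/w7.png

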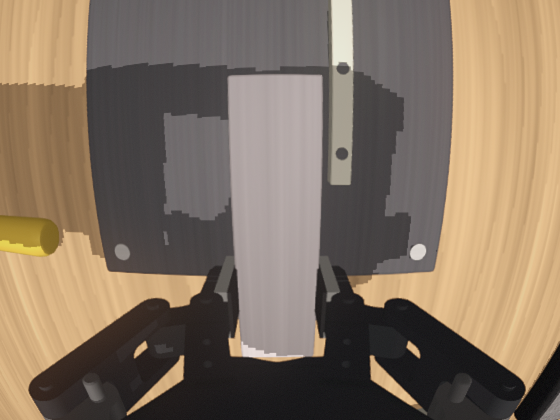

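The view shows the bar in the jaws with its far end at (228–322, 76), and the back stop's left edge from (330,0) to (331,184). There's a clear gap.

```bash
python3 - <<'E'
from h import *
c=calibration('wrist');zt=.0512
print(np.round(Ro.from_euler('z',-YAW).apply(get_obs()['tool_pos']-S0)*1000,1))
for n,u,v,z in [('bar fl',228,76,zt),('bar fr',322,76,zt),('bar r mid',319,280,zt),('fence near',331,184,.026),('fence mid',331,90,.026),('fence far',330,3,.026),('plateFR',108,271,.016),('plateBR',436,270,.016)]:
    X=onz(c,u,v,z,True); print(n,np.round(Ro.from_euler('z',-YAW).apply(X-S0)*1000,1))
E
```

```text
[   5.5 -103.5   41.9]
bar fl [-13.  -13.1  51.2]
bar fr [ 22.6 -13.2  51.2]
bar r mid [ 23.8 -97.9  51.2]
fence near [ 31.2 -60.5  26. ]
fence mid [ 30.3 -16.3  26. ]
fence far [30.2 26.6 26. ]
plateFR [ -97.3 -114.6   16. ]
plateBR [ 101.2 -113.8   16. ]
```

```bash

python3 -m jog '[[0,-0.1,0.3,0,0,0,255],[0,-0.1,0.5,0,0,0,255],[0,-0.1,0.6,0,0,0,255],[0,-0.1,0.6,0,0,0,255]]' 80
python3 -c "
from h import *
row(w(4,-102,36),YAW)"
```

```text
t: 10.88
tool_pos: [0.6033, 0.0176, 0.036]
tool_rot: [2.247, 2.196, 0.001]
contact_force: [0.3, 0.8, -4.1]
opening: 0.0341
row [ 0.14 -0.05  0.  ] [ 0. -0. -0.] tcp [0.6033 0.0176 0.036 ] F [ 0.3  0.8 -4.1] t 10.88 op 34.1 q6 -0.07
```

```bash

python3 -m jog '[[0,0,0.2,0,0,0,255],[0,0,0.3,0,0,0,255],[0,0,0.4,0,0,0,255],[0,0,0.4,0,0,0,255]]' 80
python3 -c "
from h import *
row(w(4,-102,36),YAW);print(get_obs()['wrist_torque'])"
```

```text
t: 11.22
tool_pos: [0.6054, 0.0175, 0.0358]
tool_rot: [2.244, 2.194, 0.004]
contact_force: [-4.8, 0.4, 10.5]
opening: 0.034
row [ 0.13 -0.25 -0.02] [ 0.004  0.    -0.   ] tcp [0.6054 0.0175 0.0358] F [-4.8  0.4 10.5] t 11.22 op 34.0 q6 -0.07
[-0.14500715  0.84595563 -0.03256356]
```

The bar is down on the plate with about 10 N. Now I'll slide it toward the side stop, keeping the gap to the back stop.

```bash

python3 -m jog '[[1,-0.1,0.1,0,0,0,255],[2,-0.1,0.1,0,0,0,255],[3,-0.1,0.1,0,0,0,255],[4,-0.1,0.1,0,0,0,255],[5,-0.1,0.1,0,0,0,255],[6,-0.1,0.1,0,0,0,255],[6.8,-0.1,0.1,0,0,0,255],[6.8,-0.1,0.1,0,0,0,255]]' 80
python3 -c "
from h import *
row(w(12,-27,36),YAW);print(get_obs()['wrist_torque'])"
```

```text
t: 11.88
tool_pos: [0.6068, 0.0879, 0.0358]
tool_rot: [2.243, 2.196, 0.008]
contact_force: [-0.2, 1.9, 5.8]
opening: 0.0339
row [ 0.59  0.57 -0.02] [ 0.006 -0.002  0.001] tcp [0.6068 0.0879 0.0358] F [-0.2  1.9  5.8] t 11.88 op 33.9 q6 0.04
[ 0.10087554 -0.13701066 -0.06547549]
```

```bash

python3 -m jog '[[0.3,-0.1,0.05,0,0,0,255],[0.6,-0.1,0.05,0,0,0,255],[0.8,-0.1,0.05,0,0,0,255],[1.0,-0.1,0.05,0,0,0,255],[1.1,-0.1,0.05,0,0,0,255],[1.1,-0.1,0.05,0,0,0,255]]' 80
python3 -c "
from h import *
row(w(12,-27,36),YAW);print(get_obs()['wrist_torque'])"
```

```text
t: 12.38
tool_pos: [0.6062, 0.0943, 0.0358]
tool_rot: [2.237, 2.192, -0.003]
contact_force: [-2.4, -19.0, 8.6]
opening: 0.0342
row [-0.04  0.64 -0.02] [0.005 0.008 0.002] tcp [0.6062 0.0943 0.0358] F [ -2.4 -19.    8.6] t 12.38 op 34.2 q6 0.06
[-3.19472723  0.24390817 -0.01078576]
```

```bash

python3 -m jog '[[-0.05,0.1,0.05,0,0,0,255],[-0.05,0.3,0.05,0,0,0,255],[-0.05,0.5,0.05,0,0,0,255],[-0.05,0.7,0.05,0,0,0,255],[-0.05,0.9,0.05,0,0,0,255],[-0.05,1.0,0.05,0,0,0,255],[-0.05,1.0,0.05,0,0,0,255]]' 80
python3 -c "
from h import *
row(w(12,-27,36),YAW);print(get_obs()['wrist_torque'])"
```

```text
t: 12.97
tool_pos: [0.6126, 0.094, 0.0359]
tool_rot: [2.243, 2.197, -0.016]
contact_force: [-16.4, -3.3, 17.8]
opening: 0.034
row [-0.03 -0.   -0.01] [-0.006  0.009  0.002] tcp [0.6126 0.094  0.0359] F [-16.4  -3.3  17.8] t 12.97 op 34.0 q6 0.06
[-0.55531964  2.45562468 -0.09610709]
```

At home by the arm's pose. Now I'll press both stops evenly.

```bash

python3 -m jog '[[0.2,0.1,-0.1,0,0,0,255],[0.4,0.2,-0.1,0,0,0,255],[0.5,0.3,-0.1,0,0,0,255],[0.5,0.45,-0.1,0,0,0,255],[0.5,0.45,-0.1,0,0,0,255],[0.5,0.45,-0.1,0,0,0,255]]' 80
python3 -c "
from h import *
row(w(12,-27,36),YAW);print(get_obs()['wrist_torque'])
im,c=snap('wrist','w8',1.4)
s,_=snap('side','s8')"
```

```text
t: 13.47
tool_pos: [0.6128, 0.0942, 0.0361]
tool_rot: [-2.244, -2.197, 0.041]
contact_force: [-15.9, -19.3, 16.1]
opening: 0.034
row [-0.04 -0.02  0.01] [-0.019  0.018  0.001] tcp [0.6128 0.0942 0.0361] F [-15.9 -19.3  16.1] t 13.47 op 34.0 q6 0.07
[-2.95538762  2.51533573 -0.05828229]
```

View pics/w8.png

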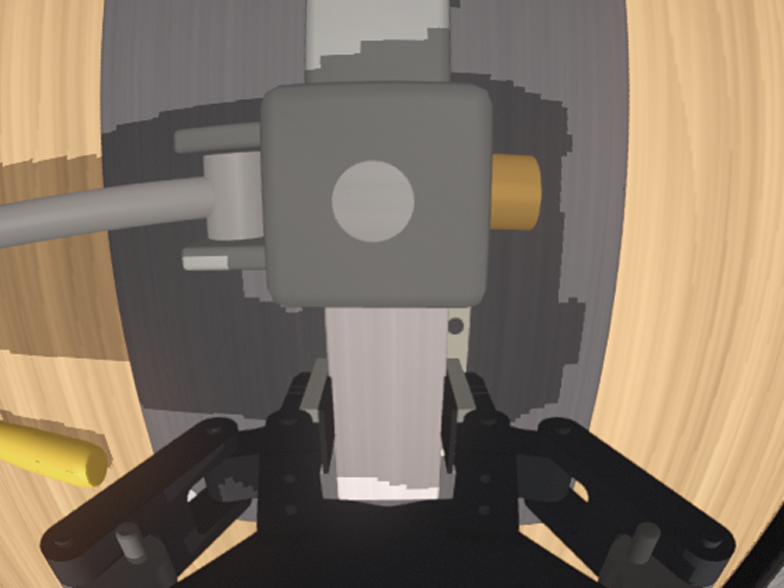

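The bar lies under the head, its right edge at 447 touching the back stop's edge, with about 16 and 19 N on the stops. The tool has tilted about 1° under load, so I'll level it while keeping the push.

```bash

python3 -m jog '[[0.45,0.4,0,-0.015,0.015,0,255],[0.45,0.4,0,-0.03,0.03,0,255],[0.45,0.4,0,-0.035,0.033,0,255],[0.45,0.4,0,-0.035,0.033,0,255],[0.45,0.4,0,-0.035,0.033,0,255]]' 80
python3 -c "
from h import *
row(w(12,-27,36),YAW);print(get_obs()['wrist_torque'])"
```

```text
t: 13.98
tool_pos: [0.6126, 0.0942, 0.0358]
tool_rot: [-2.244, -2.197, -0.01]
contact_force: [-16.2, -16.8, 17.5]
opening: 0.0344
row [-0.05  0.   -0.03] [ 0.004 -0.005  0.001] tcp [0.6126 0.0942 0.0358] F [-16.2 -16.8  17.5] t 13.98 op 34.4 q6 0.05
[-3.36525069  2.79145239 -0.33754883]
```

```bash
python3 - <<'E'
from h import *
for i in range(4): s,_=snap('side','s9')
t,_=snap('top','t9')
g=cv2.cvtColor(s,cv2.COLOR_RGB2GRAY)[115:140,190:212].astype(float)
Y,X=np.mgrid[:25,:22]; q=np.clip(60-g,0,30)*((X-10)**2+(Y-12)**2<49); print('knob',(q*X).sum()/q.sum()+190,(q*Y).sum()/q.sum())
row(w(12,-27,36),YAW); print(np.abs(get_obs()['dq']).max())
d=cv2.absdiff(s,np.load('pics/side0.npy')).max(2)
for n,b in dict(screw=(145,195,215,238),short=(300,218,335,252),disc=(320,290,353,326),box=(330,172,382,216),purple=(345,244,412,276),purple2=(385,318,418,394),blue=(252,372,330,418),purple1=(210,293,252,364)).items():
    r=d[b[1]:b[3],b[0]:b[2]]; print(n,(r>50).mean().round(3))
cv2.imwrite('pics/s9z.png',np.clip(cv2.resize(s[80:260,150:400,::-1],None,fx=3,fy=3,interpolation=cv2.INTER_CUBIC)*1.5,0,255).astype(np.uint8))
E
```

```text
knob 199.10977443609022 11.177443609022557
row [-0.05  0.   -0.03] [ 0.004 -0.005  0.002] tcp [0.6126 0.0942 0.0357] F [-17.1 -17.4  18.7] t 14.23 op 34.1 q6 0.05
0.0016207995882639734
screw 0.219
short 0.0
disc 0.0
box 0.0
purple 0.0
purple2 0.0
blue 0.0
purple1 0.0
```

The knob is unchanged and the forces are steady. The screwdriver region differs, which could be shadow, so I'll check it by position.

```bash
python3 - <<'E'
from h import *
for n in('side0','s9','top0','t9'):
    h=cv2.cvtColor(np.load(f'pics/{n}.npy'),cv2.COLOR_RGB2HSV); b=(140,190,225,245) if n[0]=='s' else (205,235,240,310)
    m=np.zeros(h.shape[:2],np.uint8); s=h[b[1]:b[3],b[0]:b[2]]; m[b[1]:b[3],b[0]:b[2]]=(s[:,:,0]>22)&(s[:,:,0]<33)&(s[:,:,1]>215)
    p=np.argwhere(m); print(n,len(p),p.mean(0),p.min(0),p.max(0))
E
```

```text
<stdin>:5: RuntimeWarning: Mean of empty slice.
  ret = um.true_divide(
Traceback (most recent call last):
ValueError: zero-size array to reduction operation minimum which has no identity
```

```bash
python3 - <<'E'
from h import *
for n in('side0','s9','top0','t9'):
    im=np.load(f'pics/{n}.npy').astype(int); b=(140,190,225,245) if n[0]=='s' else (205,235,240,310)
    s=im[b[1]:b[3],b[0]:b[2]]; m=(s[:,:,2]*5<s[:,:,0])&(s[:,:,1]>.72*s[:,:,0])&(s[:,:,0]>40)
    p=np.argwhere(m); print(n,len(p),*( [p.mean(0),p.min(0),p.max(0)] if len(p) else []))
E
```

```text
side0 1 [18. 66.] [18 66] [18 66]
s9 0
top0 230 [19.69130435 18.32608696] [ 5 14] [35 22]
t9 230 [19.69130435 18.32608696] [ 5 14] [35 22]
```

The screwdriver handle is pixel-identical in the top view, so it hasn't moved. Handing in.

```bash
python3 -c "
from h import *
print(get_obs()['contact_force']);print(finish_job())"
```

```text
[-17.14130442 -17.39315412  18.71954454]
the job is handed in; nothing more can be done
None
```

The lever is up, and the long bar lies under the raised probe in the corner. The gripper still holds it against both stops, and I handed the job in at 14.2 s.

- **Lever:** The first release left it a little low, at about 0.8 rad. I gripped the knob again, lifted it to the stop (25 N reaction) and let go there. The knob's pixel shift from the start then read about 0.86–0.9 rad, and it was unchanged at the end. I judge it fully up, though the camera alone can't settle the last 0.04 rad.
- **Bar:** I gripped it about 27 mm from its middle at 80 N, on the half away from the side stop. I set it flat on the plate clear of the head, slid it to the side stop, then to the back stop.
- **Last checks on the bar:** The arm's pose matched home within about 0.5 mm and the tool was level to about 0.3°. The push was steady at about 17 N on each stop, with 19 N on the plate. I judged the seating from the pose, the forces and a wrist view of the bar's edge along the back stop. The head hid the end at the side stop.
- **Other things:** The short bar, disc, terminal box and the coloured bars I checked showed no change in the side view. The side-view check of the screwdriver area showed a difference, probably the arm or its shadow. The top view showed its handle exactly where it was. I saw no sign of contact with the probe, but had no close view of it at the end. My last close-up of the side view could not be displayed because the picture limit was reached.

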